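# Seat the dust cap in a wheel hub

## Robot

A 6-joint arm with a two-finger parallel gripper is mounted at the origin on the work surface. World frame = base frame: x ahead of the robot, y to its left, z up, the work surface at z = 0. Lengths are in m, angles in rad, forces in N, time in s.
With the tool pointing down it reaches from about 0.375 to 0.9 m from the base axis. Payload 3.1 kg.
Tool frame: the origin (TCP) lies on the centre line of the jaws, within the pads' length; the fingertips stand 19 mm ahead of it and the grasp point (between the pads) is the TCP; y points along the fingers, x is the direction in which the jaws open and shut, and the axes are right-handed (so a half turn about y gives the same grasp; the last joint's range is limited). The gripper opens to 85 mm and grips with 20 to 120 N. Pads are 22 mm wide; open, the fingers measure 114 mm over their backs; the gripper's body (76 mm by 85 mm) begins 54 mm behind the grasp point. The pads swing forward as they close: fully open they stand 13 mm farther back than shut.
Start: joints at [0.979, 0.527, 1.433, -0, 1.181, -0.178], TCP at [0.251, 0.572, 0.25] pointing down, gripper open.
Joint ranges: [-3.08, 3.08], [-0.75, 2.2], [0.22, 2.44], [-1.43, 4.57], [0, 2.65], [-2.85, 2.85]. Speed limits (rad/s): [2.79, 2.79, 3.14, 3.14, 3.14, 3.14].

## Interface

Orientations are given as a unit quaternion [x, y, z, w].
In Python, from station import * gives the robot as it stands.
- The arm moves only by the tool step_arm, never from a script. Its argument "moves" is a list of rows, each a list of 7 numbers: the turn, a rotation vector about the tool's x, y, z in rad, then the shift along the tool's x, y, z in cm, then the closure, from -1 (fully open) to 1 (shut). A call has 1 to 12 rows; each row is the pose to reach, as a shift and turn from the pose measured when the call began, along the tool's axes at that moment; what a row does not reach only later rows make up. A row lasts 1/8 s, in which the tool goes at most 62.5 mm and 10.7 degrees, less where a joint would pass 70% of its speed; a pose out of reach is approached as far as the arm can. A call with a gripper value outside its range is refused whole. The fingers move at their own pace and stop on an object; "grip_force" is the grip in N (left out, the last holds). Time passes only in rows, so rows that repeat a pose let the fingers close. It gives the time, the measured TCP pose, the force and the opening at its end, in the units of the state.
- sense(): the state, without advancing time (a new reading comes with each control period).
- snapshot(name): name is "side" or "top"; returns a dict with "frame" (384x512x3 uint8, red, green, blue), "z_map" (384x512 float32, m along the optical axis (not along the pixel's ray), 0 where there is no reading), "vfov" (degrees; the focal length in pixels is half the picture's height over the tangent of half this angle, whatever the lens; pixels are square), "cx", "cy" (the principal point, pixels), "xyz" and "orientation" of the camera in the world. Camera axes: x right, y down, z forward; pixel columns grow to the right and rows downward; lengths in m; the calibration is good to about 2 mm. A picture is of the moment at which its call begins.
- sign_off(): hands the job in, once; it reports no verdict.
The state is a dict: "t": time; "q": joint angles; "qd": joint speeds; "tau": joint torques, N m; "tcp_pos": TCP position; "tool_rot": TCP orientation; "force": force on the tool from outside, world axes, zero at the start; "ft_torque": the same for the moment, N m; "finger_gap": opening from 0.0 (shut) to 1.0 (fully open).
Only numpy, scipy, OpenCV 4.12 (cv2) and the standard library are available. Lean on these libraries where they do the work, as an engineer would, in place of code of your own. Each camera call takes 0.05 s, during which the arm holds its last target.

## Task

Two wheel hubs lie on the bench, each with a dust cap standing proud of its centre bore. Take the red-handled hand driver by its handle, hold it upright and centred on the yellow cap, and press that cap straight down until it is fully home; then stand the driver upright on the round black rubber pad and let go. Do not touch the yellow cap with the gripper itself, and leave the blue cap as it is.

Things in the scene. Friction and masses are not known exactly. Their poses are not given: they have to be found in the camera images.
- driver_mid (a point): Centre, half-way up, of the loose upright hand driver: 110 mm tall, 0.2-0.4 kg, round about its z. Aluminium foot 44 mm diameter, 16 mm high, flat pressing face 55 mm below this point; 18 mm neck; red handle 28 mm diameter, 42-106 mm above the face. Grip the handle from above, best 25 mm above this point. Not the other driver (black handle, dark 68 mm ring foot).
- yellow_cap_top (a point): Centre of the flat top of the yellow cap, 47 mm diameter; slides only straight down in its fixed hub. Top starts 69-72 mm above the bench; fully home 62 mm (2 mm above the bore's rim), a hard stop. Resists with about 9 N, stays where pushed. Hub: 130 mm flange 44 mm high, five brass studs to 60 mm high on a 51 mm radius, centre ring 64 mm outside, rim 60 mm high. z up.
- blue_cap_top (a point): Centre of the flat top of the blue dust cap in the other hub: same sizes and behaviour as the yellow one. To be left as it is.
- pad_top (a point): Centre of the upper face of the round black rubber pad, 100 mm diameter, 4 mm thick, fixed flat on the bench: this point is 4 mm above the bench. z axis up.
Not all that is in view belongs to the job. There is more than one size of the part that bears driver_mid; the job needs the smallest.

How it is judged:
By the outcome, as a careful person would: the job done as asked, in the order asked, and still so for the second after the job is handed in, with the robot touching nothing.
It also fails if it takes over 46 s, if anything falls off the work surface, if the arm or the gripper's body presses on something with over 40 N, if the wrist force passes 120 N, or if a joint passes its speed limit or range.

## Working session

There is one attempt and no reset: what is moved stays moved. The work goes in short steps, Python scripts to look and compute and a tool call to move; the robot and the scene stay as the last step left them, time stands still between calls to the robot, and variables do not carry over. Pictures are saved under pics/ and viewed, and the job is handed in when it is done.

Besides the shell and the picture viewer there is one more tool, called by a JSON object that holds its "api" and its "payload", one argument or row to a line. step_arm: Moves the arm, as the interface text tells. Its arguments: {"type":"object","properties":{"moves":{"type":"array","items":{"type":"array","items":{"type":"number"}}},"grip_force":{"type":"number"}},"required":["moves"]}

```bash
mkdir -p pics
cat > h.py <<'E'
from station import *
import numpy as np, cv2
from scipy.spatial.transform import Rotation as R
def K(s):
    f=s["frame"].shape[0]/2/np.tan(np.radians(s["vfov"])/2); return f,s["cx"],s["cy"]
def ray(s,u,v):
    f,cx,cy=K(s); d=np.array([(u-cx)/f,(v-cy)/f,1.0]); return np.array(s["xyz"]),R.from_quat(s["orientation"]).as_matrix()@d
def onplane(s,u,v,z):
    o,d=ray(s,u,v); return o+d*(z-o[2])/d[2]
def bydepth(s,u,v):
    o,d=ray(s,u,v); return o+d*s["z_map"][int(v),int(u)]
def cloud(s):
    f,cx,cy=K(s); h,w=s["z_map"].shape; u,v=np.meshgrid(np.arange(w),np.arange(h))
    d=np.stack([(u-cx)/f,(v-cy)/f,np.ones_like(u)],-1)*s["z_map"][...,None]
    return d@R.from_quat(s["orientation"]).as_matrix().T+np.array(s["xyz"])
def save(s,n,crop=None,k=1.5):
    im=s["frame"][...,::-1]
    if crop: a,b,c,d=crop; im=im[b:d,a:c]
    cv2.imwrite("pics/"+n,cv2.resize(im,None,fx=k,fy=k,interpolation=cv2.INTER_CUBIC))
E
python3 - <<'E'
from h import *
for n in("top","side"):
    s=snapshot(n); save(s,n+"0.png"); print(n,s["vfov"],s["cx"],s["cy"],s["xyz"],s["orientation"],s["frame"].shape)
    np.savez("/tmp/"+n+"0.npz",**s)
print(sense())
E
```

```text
top 43.62889322839277 245.0039889149659 195.17850652965302 [ 0.32568487 -0.02513364  1.13519134] [ 0.71208116 -0.69876372  0.03718455 -0.0573324 ] (384, 512, 3)
side 50.94826665231967 249.640468631778 186.32420487964677 [ 0.18690889 -0.57988053  0.83788778] [ 0.90861411 -0.22283147  0.0841209  -0.34306008] (384, 512, 3)
{'t': 0.1, 'q': array([ 9.78544103e-01,  5.28406979e-01,  1.43374972e+00, -3.06286470e-05,
        1.18145472e+00, -1.78509080e-01]), 'qd': array([-2.73506479e-04, -1.93891580e-03, -3.57305877e-03,  9.46068581e-05,
       -6.66885591e-04,  1.73540332e-03]), 'tau': array([-4.04091961e-04, -4.43305635e+01, -1.78586984e+01, -2.42279129e-04,
        3.83719685e-03,  1.63992996e-05]), 'tcp_pos': array([0.25091393, 0.57175568, 0.24941849]), 'tool_rot': array([ 0.59232336,  0.3859893 , -0.3872963 , -0.591749  ]), 'force': array([ 0.31650347,  0.12571098, -0.1705545 ]), 'ft_torque': array([-0.01968369,  0.02713925, -0.02025809]), 'finger_gap': 1.000100909075017}
```

View pics/top0.png

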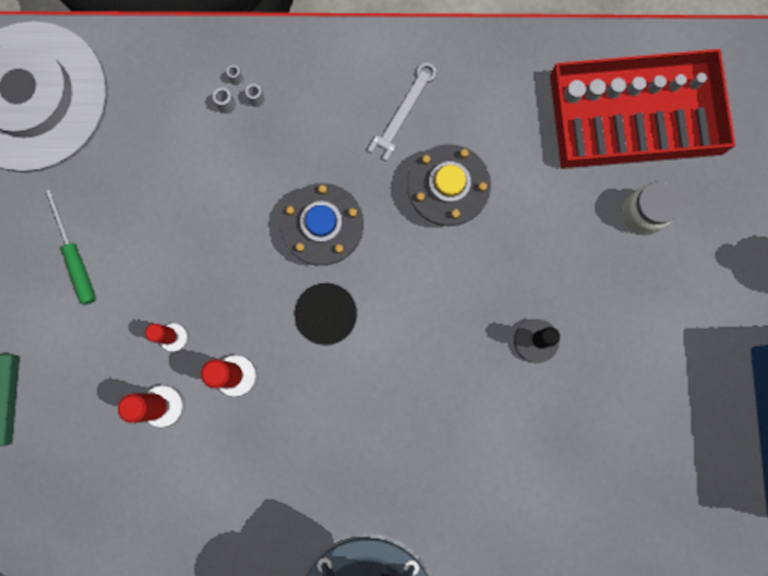

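View pics/side0.png

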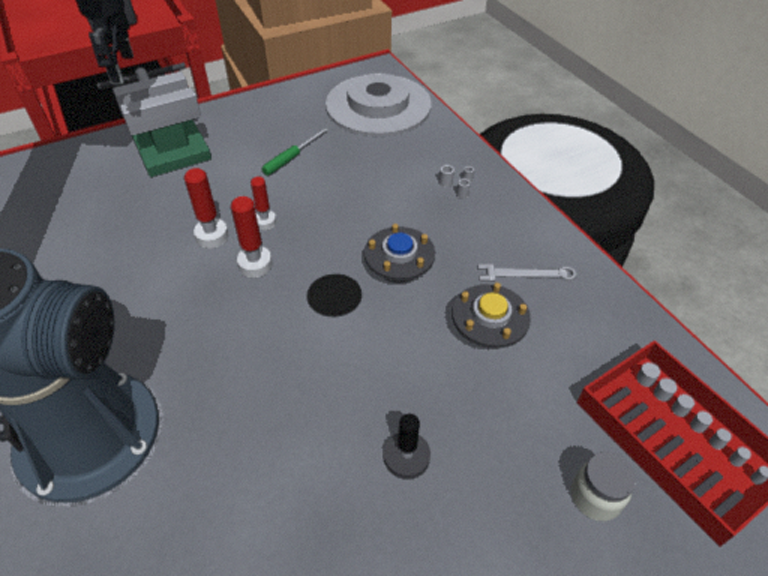

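The top view (1.5x) shows three red-handled drivers at (165,335), (228,375) and (150,405), and the black one at (537,340). The yellow cap is at (451,180), blue cap at (320,221) and pad at (326,314). The side view shows the same three red drivers, with the shortest at (262,205). Things that could be mistaken for the target:
- Two larger red drivers.
- The black-handled driver.
- The green screwdriver.

By the description I choose the smallest red one.

```bash
cat > m.py <<'E'
from h import *
def blobs(s,mask,minA=25):
    n,l,st,c=cv2.connectedComponentsWithStats(mask.astype(np.uint8)); return [(l==i,st[i],c[i]) for i in range(1,n) if st[i][4]>=minA]
def masks(s):
    hsv=cv2.cvtColor(s["frame"],cv2.COLOR_RGB2HSV).astype(int); H,S,V=hsv[...,0],hsv[...,1],hsv[...,2]
    return dict(red=((H<8)|(H>172))&(S>150)&(V>60),yel=(H>20)&(H<35)&(S>150)&(V>120),blue=(H>100)&(H<125)&(S>150)&(V>80),white=(S<30)&(V>190),blk=(V<48))
E
python3 - <<'E'
from m import *
for n in("top","side"):
    s=dict(np.load(f"/tmp/{n}0.npz")); P=cloud(s); print(n)
    for k,m in masks(s).items():
        for b,st,c in blobs(s,m):
            q=P[b&(s["z_map"]>0)]
            if len(q)==0 or st[4]>4000: continue
            print(k,st,c.round(1),"med",np.median(q,0).round(3),"lo",np.percentile(q,3,axis=0).round(3),"hi",np.percentile(q,97,axis=0).round(3))
    r=P[200:215,230:250].reshape(-1,3) if n=="top" else P[300:310,200:220].reshape(-1,3)
    print("bench z",np.median(r[:,2]))
save(dict(np.load("/tmp/top0.npz")),"crop_top.png",(70,200,190,290),5)
save(dict(np.load("/tmp/side0.npz")),"crop_side.png",(110,100,220,200),5)
E
```

```text
top
red [   0    7  512    5 1004] [236.7   9.1] med [ 0.953  0.09  -0.003] lo [ 0.949 -0.597 -0.497] hi [1.231e+00 6.320e-01 1.000e-03]
red [ 97 216  20  13 204] [106.4 222.2] med [0.4   0.305 0.107] lo [0.389 0.298 0.053] hi [0.413 0.324 0.113]
red [134 240  27  19 403] [146.8 249. ] med [0.343 0.203 0.157] lo [0.327 0.19  0.082] hi [0.359 0.227 0.162]
red [ 79 262  32  20 492] [ 93.9 271.2] med [0.296 0.31  0.155] lo [0.279 0.301 0.076] hi [0.312 0.336 0.162]
yel [290 110  20  20 311] [299.8 119.6] med [ 0.645 -0.115  0.072] lo [ 0.625 -0.133  0.067] hi [ 0.664 -0.095  0.076]
blue [204 137  20  20 321] [213.4 146.5] med [0.579 0.081 0.07 ] lo [0.559 0.061 0.065] hi [0.599 0.101 0.074]
white [29 22 25  6 60] [42.1 24.8] med [0.899 0.526 0.013] lo [0.893 0.501 0.009] hi [0.907 0.559 0.016]
white [ 38  34  26  10 151] [51.6 38.8] med [0.863 0.5   0.013] lo [0.85  0.473 0.008] hi [0.873 0.528 0.017]
white [46 47 18  5 56] [53.6 49.2] med [0.836 0.494 0.013] lo [0.83  0.473 0.009] hi [0.84  0.509 0.016]
white [49 55 20 13 97] [54.5 59.5] med [0.812 0.492 0.013] lo [0.792 0.462 0.009] h
[... 3567 characters left out ...]
8] med [ 1.484  0.329 -0.373] lo [ 1.315  0.242 -0.583] hi [ 1.688  0.784 -0.364]
blk [205 183  36  28 770] [222.6 196.3] med [0.445 0.074 0.004] lo [0.404 0.032 0.001] hi [0.488 0.116 0.007]
blk [  45  192   45   95 1863] [ 64.6 233.3] med [ 0.081 -0.052  0.263] lo [ 0.057 -0.096  0.029] hi [0.113 0.053 0.316]
blk [ 24 246  20   6  39] [ 34.3 249.5] med [ 0.036 -0.086  0.26 ] lo [ 0.024 -0.097  0.248] hi [ 0.049 -0.079  0.271]
blk [262 276  18  26 325] [271.4 288.7] med [ 0.403 -0.262  0.095] lo [ 0.395 -0.269  0.017] hi [ 0.417 -0.23   0.112]
blk [  0 283  15  17  90] [  8.6 291.8] med [-0.065 -0.031  0.098] lo [-0.08  -0.036  0.079] hi [-0.063 -0.015  0.113]
bench z 0.00018933462570736026
```

View pics/crop_top.png

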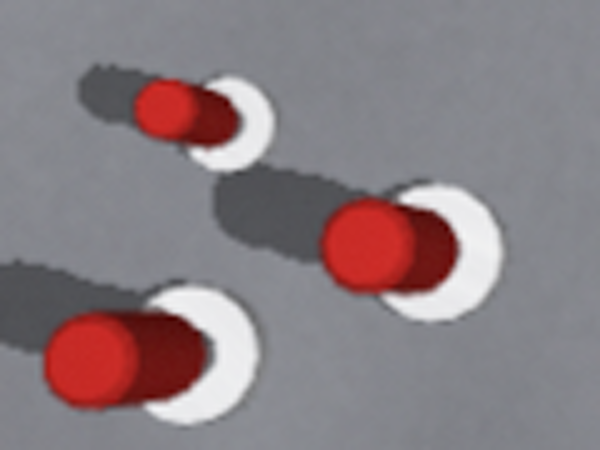

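View pics/crop_side.png

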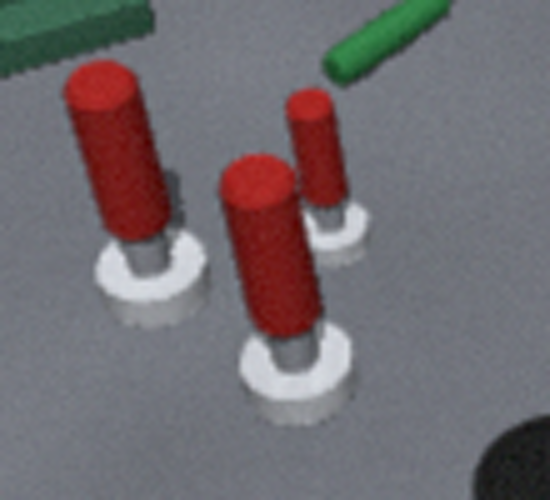

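```bash
cat > t.py <<'E'
from m import *
def tri(rays):
    A=np.zeros((3,3));b=np.zeros(3)
    for o,d in rays:
        d=d/np.linalg.norm(d);M=np.eye(3)-np.outer(d,d);A+=M;b+=M@o
    p=np.linalg.solve(A,b);return p
def cen(s,mask,box):
    x,y,X,Y=box;q=np.zeros_like(mask);q[y:Y,x:X]=mask[y:Y,x:X]
    bl=max(blobs(s,q,5),key=lambda t:t[1][4]); c=cv2.findContours(bl[0].astype(np.uint8),cv2.RETR_EXTERNAL,cv2.CHAIN_APPROX_NONE)[0]
    c=max(c,key=len); e=cv2.fitEllipse(c); return np.array(e[0]),e[1],bl[2]
E
python3 - <<'E'
from t import *
T=dict(np.load("/tmp/top0.npz"));S=dict(np.load("/tmp/side0.npz"))
mt,ms=masks(T),masks(S)
redb=lambda s:(s["frame"][...,0]>170)&(s["frame"][...,1]<70)
for y in (118,122,126): print(S["frame"][y,165:180,0])
print(S["frame"][115:150,173,0]); print(T["frame"][222,95:120,0])
def go(n,mt_,bt,ms_,bs,z):
    a=cen(T,mt_,bt);b=cen(S,ms_,bs)
    print(n,a,b,"tri",tri([ray(T,*a[0]),ray(S,*b[0])]).round(4),"top@z",onplane(T,*a[0],z).round(4),"side@z",onplane(S,*b[0],z).round(4))
go("yel",mt["yel"],(280,100,320,140),ms["yel"],(310,185,350,220),.0705)
go("blue",mt["blue"],(195,130,230,170),ms["blue"],(250,145,285,180),.0705)
go("pad",mt["blk"],(190,180,245,235),ms["blk"],(200,178,245,215),.004)
go("drv",redb(T),(90,210,115,235),redb(S),(166,115,180,128),.110)
P=cloud(T);print(np.median(P[116:124,296:304].reshape(-1,3),0),np.median(P[143:150,210:217].reshape(-1,3),0))
r=sense();M=R.from_quat(r["tool_rot"]).as_matrix();print(M.round(3))
E
```

```text
[121 116 117 118 140 163 165 167 174 162 131 119 118 116 116]
[115 119 137 150 163 171 173 176 169 159 141 100 110 117 118]
[114 116 108  95 105 114 119 115 121 114 112  98  94 112 116]
[114 113 119 174 169 170 166 169 155 116 118 121 117 119 120 117 120 120
 121 120 121 119 120 118 121 114  78  96 107 134 157 179 205 207 178]
[ 82  93 163 201 199 200 200 200 201 201 201 203 189 166 141 109 109 108
 106 106 103 102 123 190 227]
yel (array([299.81814575, 119.58644104]), (18.732561111450195, 19.348371505737305), array([299.83601286, 119.585209  ])) (array([328.74627686, 203.03860474]), (15.393004417419434, 17.729358673095703), array([328.73839662, 203.03797468])) tri [ 0.6475 -0.1156  0.0659] top@z [ 0.6449 -0.1147  0.0705] side@z [ 0.646  -0.1187  0.0705]
blue (array([213.42630005, 146.54504395]), (19.08367156982422, 19.588043212890625), array([213.42056075, 146.5482866 ])) (array([266.44851685, 161.81240845]), (13.1344575881958, 15.755953788757324), array([266.44808743, 161.82513661])) tri [0.5817 0.0811 0.0648] top@z [0.5791 0.081  0.0705] side@z [0.58   0.076  0.0705]
pad (array([216.54890442, 208.6612854 ]), (39.239227294921875, 39.614253997802734), array([216.55285826, 208.66092404])) (array([222.61474609, 196.28062439]), (26.53212547302246, 34.86855697631836), array([222.61298701, 196.28441558])) tri [0.4454 0.0757 0.0011] top@z [0.4442 0.0757 0.004 ] side@z [0.4454 0.0732 0.004 ]Traceback (most recent call last):
  File "<stdin>", line 13, in <module>
  File "<stdin>", line 8, in go
  File "t.py", line 9, in cen
    bl=max(blobs(s,q,5),key=lambda t:t[1][4]); c=cv2.findContours(bl[0].astype(np.uint8),cv2.RETR_EXTERNAL,cv2.CHAIN_APPROX_NONE)[0]
ValueError: max() iterable argument is empty
```

Run:
```python
from t import *
T=dict(np.load("/tmp/top0.npz"));S=dict(np.load("/tmp/side0.npz"))
mt=masks(T)
redb=lambda s,t:(s["frame"][...,0]>t)&(s["frame"][...,1]<75)
a=cen(T,redb(T,155),(90,210,115,235));b=cen(S,redb(S,135),(166,115,180,126));print(a,b)
print("drv top",tri([ray(T,*a[0]),ray(S,*b[0])]).round(4),onplane(T,*a[0],.110).round(4),onplane(S,*b[0],.110).round(4))
# foot outer circle from top: white outline points -> plane z=.016, fit circle r=.022
from scipy.optimize import least_squares
for s,box,n in((T,(100,210,130,240),"T"),(S,(168,138,186,152),"S")):
    m=masks(s)["white"];x,y,X,Y=box;q=np.zeros(m.shape,np.uint8);q[y:Y,x:X]=m[y:Y,x:X]
    c=max(cv2.findContours(q,cv2.RETR_EXTERNAL,cv2.CHAIN_APPROX_NONE)[0],key=len)[:,0]
    w=np.array([onplane(s,u,v,.016)[:2] for u,v in c]);
    f=least_squares(lambda p:np.hypot(*(w-p).T)-.0212,[.401,.307],loss="soft_l1",f_scale=.001)
    print(n,"foot",f.x.round(4),np.abs(f.fun).mean())
r=sense();M=R.from_quat(r["tool_rot"]).as_matrix();print(M.round(3))
```

```text
(array([102.55047607, 221.14476013]), (10.182058334350586, 10.810844421386719), array([102.58, 221.17])) (array([171.23291016, 120.52163696]), (5.445425987243652, 8.369229316711426), array([171.26666667, 120.53333333]))
drv top [0.4024 0.313  0.1068] [0.4016 0.3121 0.11  ] [0.4021 0.3089 0.11  ]
T foot [0.4018 0.3146] 0.0035519322431857396
S foot [0.406  0.3187] 0.004728002382975461
[[ 0.402 -0.001 -0.916]
 [ 0.916 -0.002  0.402]
 [-0.002 -1.     0.   ]]
```

{"api": "step_arm", "payload": {
  "moves": [
    [0, 0, 0, -4, 0, -5, -1],
    [0, 0, 0, -8, 0, -10, -1],
    [0, 0, 0, -12, 0, -16, -1],
    [0, 0, 0, -15, 0, -20, -1],
    [0, 0, 0, -17.8, 0, -24.3, -1],
    [0, 0, 0, -17.8, 0, -24.3, -1],
    [0, 0, 0, -17.8, 0, -24.3, -1],
    [0, 0, 0, -17.8, 0, -24.3, -1]
  ]
}}

```text
t: 1.1
tcp_pos: [0.4009, 0.3121, 0.2495]
tool_rot: [0.592, 0.386, -0.388, -0.592]
force: [0.5, 1.5, 0.3]
finger_gap: 1.0
```

Run:
```python
from t import *
r=sense();M=R.from_quat(r["tool_rot"]).as_matrix();print(r["t"],r["tcp_pos"],M.round(4).tolist(),r["q"].round(3))
d=np.array([.402,.311,.08])-r["tcp_pos"];print((M.T@d*100).round(2))
for n in("top","side"): save(snapshot(n),n+"1.png")
```

```text
1.1 [0.40092616 0.31205263 0.24951206] [[0.4004, -0.0018, -0.9163], [0.9163, -0.0016, 0.4004], [-0.0021, -1.0, 0.001]] [ 4.420e-01  3.730e-01  1.721e+00 -1.000e-03  1.050e+00 -7.170e-01]
[-0.02 16.95 -0.16]
```

View pics/side1.png

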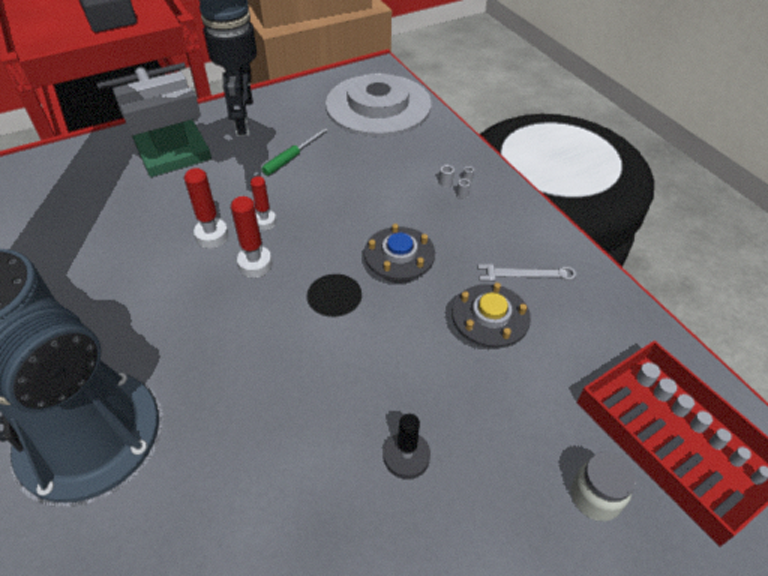

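Run:
```python
from t import *
for n in("top","side"):
    s=snapshot(n);f,cx,cy=K(s);Rm=R.from_quat(s["orientation"]).as_matrix()
    for p in([.402,.311,.231],[.402,.311,.11],[.402,.311,0]):
        c=Rm.T@(np.array(p)-s["xyz"]);print(n,p,(1.5*(f*c[:2]/c[2]+[cx,cy])).round(1))
```

```text
top [0.402, 0.311, 0.231] [124.1 323.8]
top [0.402, 0.311, 0.11] [154.6 331.5]
top [0.402, 0.311, 0] [176.7 337. ]
side [0.402, 0.311, 0.231] [246.1 125.2]
side [0.402, 0.311, 0.11] [256.4 180.2]
side [0.402, 0.311, 0] [264.4 223. ]
```

View pics/top1.png

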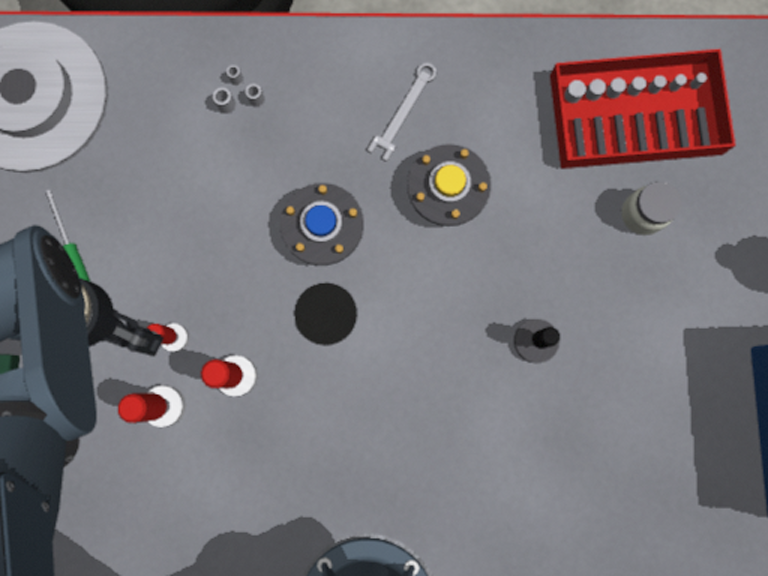

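The top view shows the gripper over the small driver, with one finger at (150,345) and the handle at (165,333). The projected positions agree. Descending.

{"api": "step_arm", "payload": {
  "moves": [
    [0, 0, 0, 0, 5, -0.2, -1],
    [0, 0, 0, 0, 9, -0.2, -1],
    [0, 0, 0, 0, 11, -0.2, -1],
    [0, 0, 0, 0, 11, -0.2, -1],
    [0, 0, 0, 0, 11, -0.2, -1]
  ]
}}

```text
t: 1.92
tcp_pos: [0.4033, 0.3115, 0.1403]
tool_rot: [0.592, 0.387, -0.388, -0.591]
force: [-0.4, -0.5, 0.4]
finger_gap: 0.997
```

Run:
```python
from t import *
for n in("top","side"):
    s=snapshot(n);save(s,n+"2.png",(60,90,200,290) if n=="side" else (40,150,220,330),3)
r=sense();print(r["tcp_pos"],r["force"])
```

```text
[0.40359164 0.31151356 0.14080242] [-0.27229724 -0.67943718 -0.50080929]
```

View pics/side2.png

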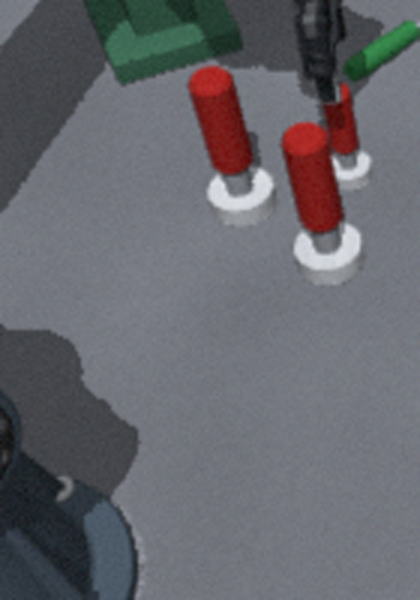

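View pics/top2.png

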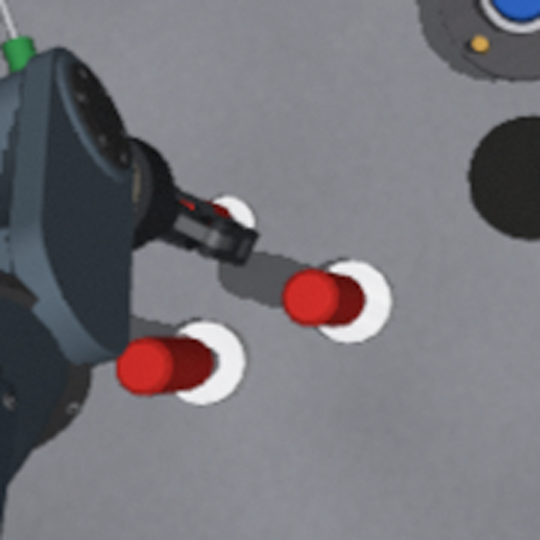

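{"api": "step_arm", "payload": {
  "moves": [
    [0, 0, 0, 0, 2, 0.1, -1],
    [0, 0, 0, 0, 4, 0.1, -1],
    [0, 0, 0, 0, 6.1, 0.1, -1],
    [0, 0, 0, 0, 6.1, 0.1, -1],
    [0, 0, 0, 0, 6.1, 0.1, -1]
  ]
}}

```text
t: 2.65
tcp_pos: [0.4034, 0.3122, 0.0808]
tool_rot: [0.592, 0.388, -0.386, -0.591]
force: [-0.3, 0.7, -0.1]
finger_gap: 1.003
```

Run:
```python
from t import *
for n in("top","side"):
    s=snapshot(n);save(s,n+"3.png",(110,90,220,200) if n=="side" else (40,180,180,300),5)
r=sense();print(r["tcp_pos"],r["force"])
```

```text
[0.4034875  0.31225443 0.08093376] [-0.14776775 -0.09312501 -0.06518127]
```

View pics/side3.png

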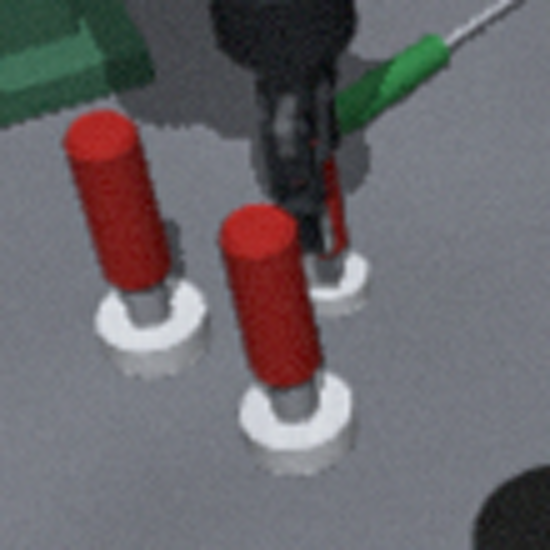

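View pics/top3.png

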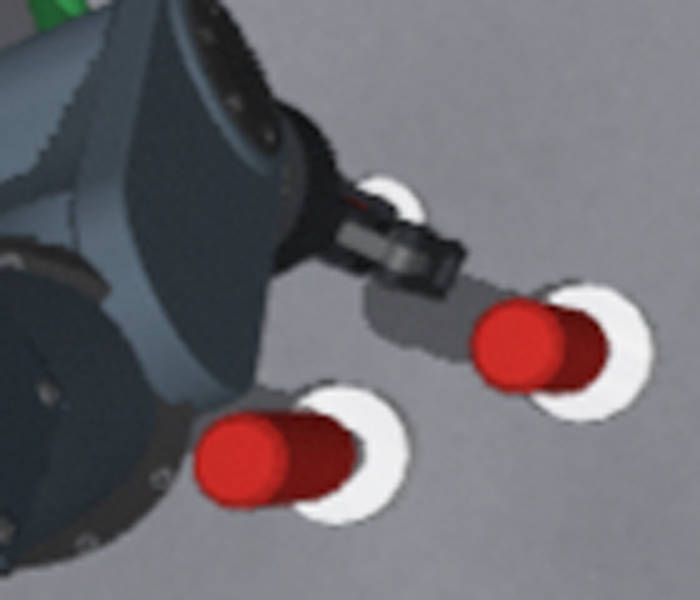

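{"api": "step_arm", "payload": {
  "moves": [
    [0, 0, 0, 0, 0, 0, 0],
    [0, 0, 0, 0, 0, 0, 0.3],
    [0, 0, 0, 0, 0, 0, 1],
    [0, 0, 0, 0, 0, 0, 1],
    [0, 0, 0, 0, 0, 0, 1],
    [0, 0, 0, 0, 0, 0, 1],
    [0, 0, 0, 0, 0, 0, 1]
  ],
  "grip_force": 70
}}

```text
t: 3.62
tcp_pos: [0.4037, 0.3124, 0.0813]
tool_rot: [0.592, 0.389, -0.386, -0.591]
force: [-1.0, 0.3, 4.6]
finger_gap: 0.31
```

{"api": "step_arm", "payload": {
  "moves": [
    [0, 0, 0, 0, -3, 0, 1],
    [0, 0, 0, 0, -8, 0, 1],
    [0, 0, 0, 0, -12, 0, 1],
    [0, 0, 0, 0, -12, 0, 1],
    [0, 0, 0, 0, -12, 0, 1]
  ]
}}

```text
t: 4.25
tcp_pos: [0.4018, 0.3116, 0.1997]
tool_rot: [0.592, 0.387, -0.387, -0.591]
force: [-0.4, 0.5, -4.4]
finger_gap: 0.313
```

Run:
```python
from t import *
for n in("top","side"):
    s=snapshot(n);save(s,n+"4.png")
r=sense();print(r["tcp_pos"],r["force"],r["finger_gap"],R.from_quat(r["tool_rot"]).as_matrix().round(4).tolist(),r["q"].round(3))
```

```text
[0.40169766 0.31151885 0.19913678] [ 0.43599891 -0.22503517 -3.0962875 ] 0.3071304015498732 [[0.4, -0.0007, -0.9165], [0.9165, -0.0014, 0.4], [-0.0015, -1.0, 0.0001]] [ 4.400e-01  4.460e-01  1.775e+00 -1.000e-03  9.220e-01 -7.190e-01]
```

View pics/side4.png

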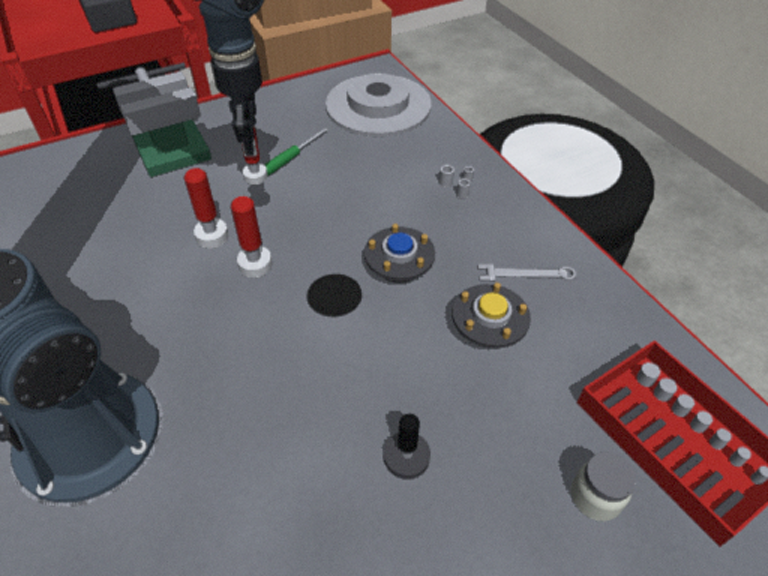

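{"api": "step_arm", "payload": {
  "moves": [
    [0, 0, 0, -2, 0, -3, 1],
    [0, 0, 0, -5, 0, -7, 1],
    [0, 0, 0, -9, 0, -12, 1],
    [0, 0, 0, -12, 0, -16, 1],
    [0, 0, 0, -15, 0, -20, 1],
    [0, 0, 0, -18, 0, -24, 1],
    [0, 0, 0, -21, 0, -28, 1],
    [0, 0, 0, -24, 0, -32, 1],
    [0, 0, 0, -27, 0, -36, 1],
    [0, 0, 0, -29.4, 0, -39.3, 1],
    [0, 0, 0, -29.4, 0, -39.3, 1],
    [0, 0, 0, -29.4, 0, -39.3, 1]
  ]
}}

```text
t: 5.85
tcp_pos: [0.6427, -0.1146, 0.197]
tool_rot: [-0.59, -0.386, 0.389, 0.593]
force: [0.0, 0.2, -5.1]
finger_gap: 0.308
```

Run:
```python
from t import *
for n in("top","side"):
    s=snapshot(n);np.savez(f"/tmp/{n}5.npz",**s);save(s,n+"5.png",(230,60,380,180) if n=="top" else (260,110,410,260),5)
r=sense();print(r["t"],r["tcp_pos"],r["force"],r["finger_gap"],R.from_quat(r["tool_rot"]).as_matrix().round(4).tolist(),r["q"].round(3))
```

```text
5.95 [ 0.64295226 -0.11376901  0.19804299] [-0.55006374  0.08777904 -2.69379718] 0.3080283974597097 [[0.3992, -0.0042, -0.9169], [0.9169, 0.0002, 0.3992], [-0.0015, -1.0, 0.004]] [-3.450e-01  6.240e-01  1.404e+00 -1.000e-03  1.117e+00 -1.505e+00]
```

View pics/side5.png

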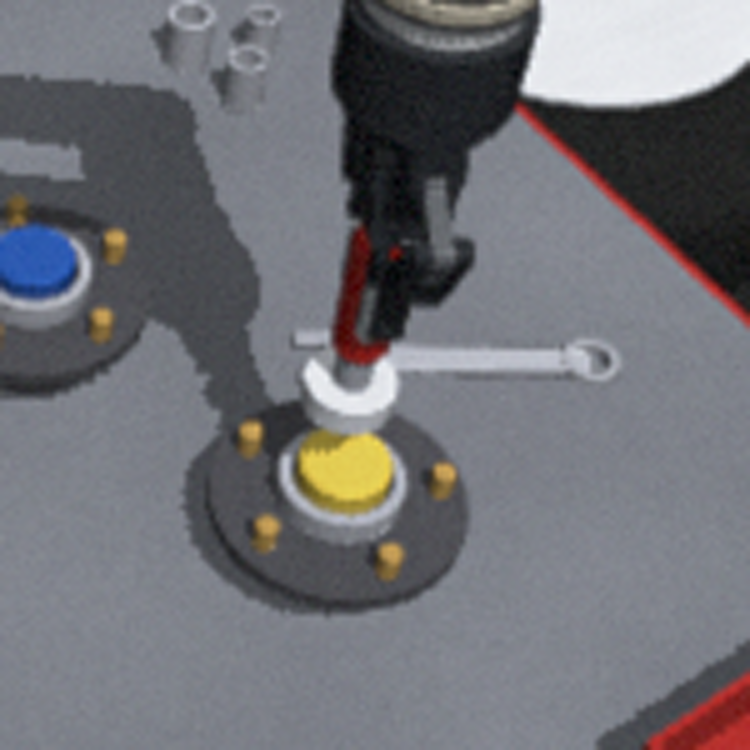

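View pics/top5.png

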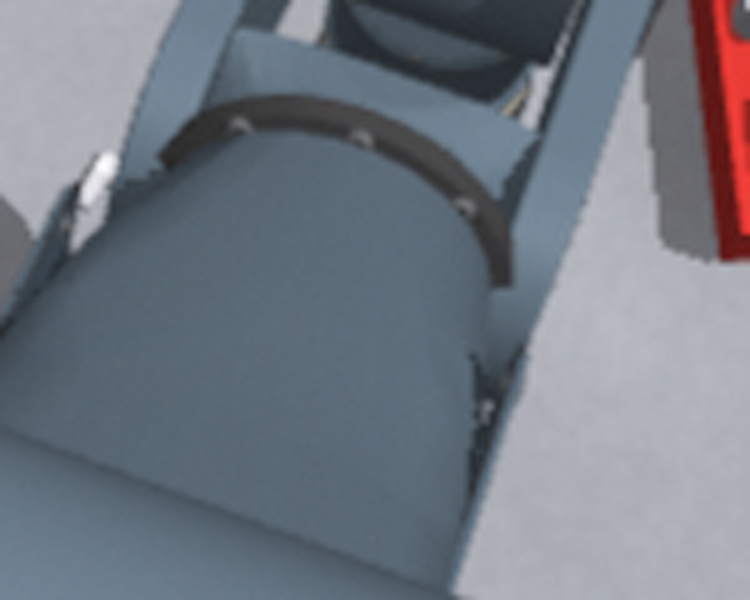

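```bash
cat > foot.py <<'E'
from t import *
from scipy.optimize import least_squares
def circ(w,r,p0,fs=.0015):
    f=least_squares(lambda p:np.hypot(*(w-p).T)-r,p0,loss="soft_l1",f_scale=fs); return f.x, np.abs(f.fun).mean()
def analyse(S,tcp,facez):
    P=cloud(S);f=S["frame"].astype(int);hs=cv2.cvtColor(S["frame"],cv2.COLOR_RGB2HSV)
    near=(np.hypot(P[...,0]-tcp[0],P[...,1]-tcp[1])<.035)&(S["z_map"]>0)
    z=P[...,2]
    side=near&(z>facez+.002)&(z<facez+.012)&(hs[...,1]<40)&(hs[...,2]>90)
    print("foot side n",side.sum(),circ(P[side][:,:2],.022,tcp[:2]))
    top=near&(z>facez+.0125)&(z<facez+.02)&(hs[...,1]<40)&(hs[...,2]>150)
    print("foot top z",np.median(P[top][:,2]), top.sum())
    red=near&masks(S)["red"]
    for a,b in((.042,.056),(.056,.07),(.07,.09)):
        m=red&(z>facez+a)&(z<facez+b)
        if m.sum()>8: print("handle",a,b,m.sum(),circ(P[m][:,:2],.014,tcp[:2]))
    # foot outline -> lower front arc of bottom edge and left/right
    w=near&(z>facez-.004)&(z<facez+.02)&(hs[...,1]<40)&(hs[...,2]>90)
    v,u=np.where(w);print("foot px",u.min(),u.max(),v.min(),v.max())
E
python3 - <<'E'
from foot import *
S=dict(np.load("/tmp/side5.npz"));tcp=np.array([.643,-.1138,.198])
analyse(S,tcp,.1175)
S0=dict(np.load("/tmp/side0.npz"));P=cloud(S0);m=masks(S0)["yel"]&(P[...,2]>.064)
# yellow: bright top only
V=S0["frame"][...,0].astype(int);mm=masks(S0)["yel"]; print(V[195:213,328])
for th in(0,200,215):
    a=cen(S0,mm&(V>th),(310,185,350,220));print(th,a,onplane(S0,*a[0],.0705).round(4))
rim=None
E
```

```text
foot side n 54 (array([ 0.64133903, -0.11306609]), np.float64(0.001001339377315848))
foot top z 0.13265310069859776 134
handle 0.042 0.056 32 (array([ 0.64174891, -0.11307942]), np.float64(0.0006412044336554369))
handle 0.056 0.07 17 (array([ 0.64203034, -0.11560289]), np.float64(0.0006597009943894972))
handle 0.07 0.09 20 (array([ 0.64187701, -0.11096726]), np.float64(0.0005605345565375416))
foot px 320 339 180 196
[169 214 214 214 213 209 212 212 212 212 211 212 213 217 203 149 139 148]
0 (array([328.74627686, 203.03860474]), (15.393004417419434, 17.729358673095703), array([328.73839662, 203.03797468])) [ 0.646  -0.1187  0.0705]
200 (array([329.10546875, 202.20921326]), (12.606363296508789, 16.68899154663086), array([329.09782609, 202.15217391])) [ 0.6483 -0.1169  0.0705]
215 (array([334.77606201, 200.01821899]), (1.968696117401123, 3.3113768100738525), array([334.83333333, 200.16666667])) [ 0.6647 -0.1176  0.0705]
```

{"api": "step_arm", "payload": {
  "moves": [
    [0, 0, 0, -0.1, 1, -0.5, 1],
    [0, 0, 0, -0.1, 2, -0.5, 1],
    [0, 0, 0, -0.1, 3, -0.5, 1],
    [0, 0, 0, -0.1, 3.7, -0.5, 1],
    [0, 0, 0, -0.1, 3.7, -0.5, 1],
    [0, 0, 0, -0.1, 3.7, -0.5, 1]
  ]
}}

```text
t: 6.7
tcp_pos: [0.6473, -0.1168, 0.1613]
tool_rot: [-0.591, -0.386, 0.389, 0.592]
force: [0.8, -0.1, -4.0]
finger_gap: 0.308
```

Run:
```python
from foot import *
s=snapshot("side");np.savez("/tmp/side6.npz",**s);save(s,"side6.png",(280,140,380,240),6)
r=sense();print(r["t"],r["tcp_pos"],r["force"],R.from_quat(r["tool_rot"]).as_matrix().round(4).tolist())
analyse(s,r["tcp_pos"],r["tcp_pos"][2]-.0805)
```

```text
6.75 [ 0.64735182 -0.11684321  0.16149667] [-0.24056641  0.70558123 -3.63396021] [[0.3992, -0.0032, -0.9169], [0.9169, -0.0002, 0.3992], [-0.0014, -1.0, 0.0028]]
foot side n 41 (array([ 0.64624498, -0.11608659]), np.float64(0.0009574026592056511))
foot top z 0.09655968140987958 132
handle 0.042 0.056 33 (array([ 0.64663789, -0.11646189]), np.float64(0.0006937412046028941))
handle 0.056 0.07 14 (array([ 0.64687509, -0.11735452]), np.float64(0.000643295750600424))
handle 0.07 0.09 19 (array([ 0.6466085, -0.1152846]), np.float64(0.00046939183722175464))
foot px 320 338 190 206
```

View pics/side6.png

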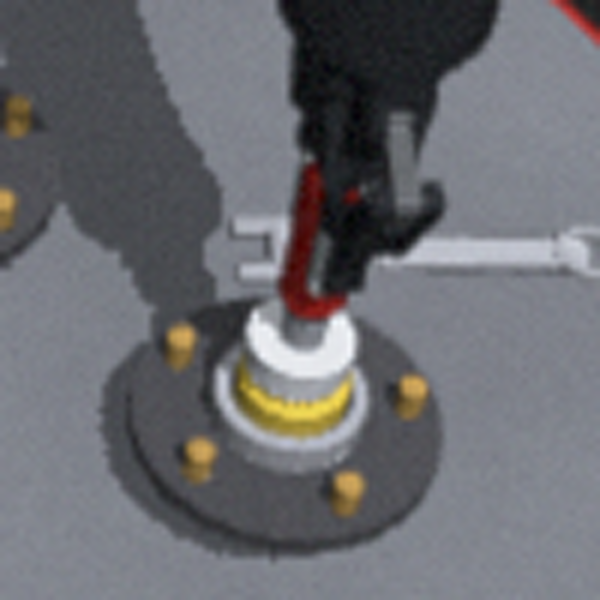

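Run:
```python
from foot import *
S0=dict(np.load("/tmp/side0.npz"));T0=dict(np.load("/tmp/top0.npz"));c=np.array([.646,-.116])
P=cloud(S0);z=P[...,2];hs=cv2.cvtColor(S0["frame"],cv2.COLOR_RGB2HSV);n=np.hypot(P[...,0]-c[0],P[...,1]-c[1])<.04
ring=n&(z>.047)&(z<.057)&(hs[...,2]>90)&(hs[...,1]<60);print("ring",ring.sum(),circ(P[ring][:,:2],.032,c))
R_=S0["frame"][...,0].astype(int)
cap=n&masks(S0)["yel"]&(z<.0675);print("cap side",cap.sum(),circ(P[cap][:,:2],.0235,c))
for nm,s in(("T",T0),("S",S0)):
    hs=cv2.cvtColor(s["frame"],cv2.COLOR_RGB2HSV).astype(int);Q=cloud(s);
    m=(hs[...,0]>10)&(hs[...,0]<24)&(hs[...,1]>110)&(hs[...,2]>110)
    d=np.hypot(Q[...,0]-c[0],Q[...,1]-c[1]);m&=(d>.04)&(d<.065)
    pts=[]
    for b,st,ce in blobs(s,m,4):
        q=Q[b&(Q[...,2]>.056)]; 
        # top face pixels only
        v,u=np.where(b&(Q[...,2]>.056)); 
        if len(u)==0: continue
        p=onplane(s,u.mean(),v.mean(),.060);pts.append(p[:2]);print(nm,st[4],ce.round(1),p.round(4))
    pts=np.array(pts)
    print(nm,"studs",circ(pts,.051,c,.002),"mean",pts.mean(0))
    y=masks(s)["yel"]&(d<.035)
    # cap top contour on plane
    cc=max(cv2.findContours(y.astype(np.uint8),cv2.RETR_EXTERNAL,cv2.CHAIN_APPROX_NONE)[0],key=len)[:,0]
    w=np.array([onplane(s,u,v,.0705)[:2] for u,v in cc]);print("cap outline",circ(w,.0225,c))
S6=dict(np.load("/tmp/side6.npz"));f,cx,cy=K(S6)
# foot bottom-edge: project circle analytically & compare pixels extents
hs=cv2.cvtColor(S6["frame"],cv2.COLOR_RGB2HSV);print(S6["frame"][196,314:346].sum(1)//3);print(S6["frame"][194,314:346].sum(1)//3);print(S0["frame"][203,312:346].astype(int)[:,0]-S0["frame"][203,312:346].astype(int)[:,2])
```

```text
ring 54 (array([ 0.64818479, -0.11501633]), np.float64(0.0012727295233789556))
cap side 19 (array([ 0.64885876, -0.11490439]), np.float64(0.0007022306207525418))
T 18 [309.2 101.5] [ 0.6912 -0.138   0.06  ]
T 21 [284.  105.8] [ 0.6804 -0.0793  0.06  ]
T 22 [321.6 123.9] [ 0.6383 -0.1663  0.06  ]
T 23 [280.  130.6] [ 0.6207 -0.0709  0.06  ]
T 22 [303.3 141.9] [ 0.5952 -0.1246  0.06  ]
T studs (array([ 0.64521556, -0.11581709]), np.float64(0.0001620341468836925)) mean [ 0.64516559 -0.11580698]
cap outline (array([ 0.64493747, -0.11469642]), np.float64(0.000683593517734572))
S 18 [331.2 191.3] [ 0.6822 -0.0812  0.06  ]
S 17 [309.9 196.6] [ 0.6227 -0.0715  0.06  ]
S 19 [348.4 205.4] [ 0.6923 -0.1396  0.06  ]
S 20 [313.  215.7] [ 0.5966 -0.1261  0.06  ]
S 22 [337.7 221.3] [ 0.6398 -0.1667  0.06  ]
S studs (array([ 0.64651697, -0.11664353]), np.float64(0.00033901877969816087)) mean [ 0.64673595 -0.11701398]
cap outline (array([ 0.64625962, -0.11837838]), np.float64(0.0015223569763011065))
[ 77  59  54  49  49  58  77 161 229 234 234 232 191 127 105 114 124 127
 126 139 220 232 232 234 234 152  92  84  80  89  94 108]
[ 51  49  52  44  51  44  72 188 232 234 233 190 136  87  91 106  99 125
 128 128 161 228 233 235 195 109  87  96 108 122 128 130]
[ -5  -4  -3  -5 -13 -15  -6  38 114 133 135 137 135 137 139 137 136 137
 138 138 136 138 136 136 142 139  67  -6 -11  -5  -6  -6  -7  -5]
```

Run:
```python
from foot import *
S=dict(np.load("/tmp/side6.npz"))
g=S["frame"].min(2).astype(int);m=np.zeros(g.shape,bool);m[188:204,318:342]=(g>205)[188:204,318:342]
cc=max(cv2.findContours(cv2.resize(m.astype(np.uint8),None,fx=1,fy=1),cv2.RETR_EXTERNAL,cv2.CHAIN_APPROX_NONE)[0],key=len)[:,0]
h=np.array(cv2.convexHull(cc))[:,0]
for z in(.0955,.097):
  w=np.array([onplane(S,u,v,z)[:2] for u,v in h]);
  for rr in(.0205,.0215): print(z,circ(w,rr,np.array([.647,-.117])))
print(len(h))
```

```text
0.0955 (array([ 0.64668071, -0.1159156 ]), np.float64(0.00033816723365387365))
0.0955 (array([ 0.64718236, -0.1150491 ]), np.float64(0.0006981047263085481))
0.097 (array([ 0.64576689, -0.11681871]), np.float64(0.000341069622274575))
0.097 (array([ 0.646278  , -0.11594582]), np.float64(0.0007192169698878485))
10
```

{"api": "step_arm", "payload": {
  "moves": [
    [0, 0, 0, 0, 0.5, 0, 1],
    [0, 0, 0, 0, 0.8, 0, 1],
    [0, 0, 0, 0, 1.1, 0, 1],
    [0, 0, 0, 0, 1.4, 0, 1],
    [0, 0, 0, 0, 1.6, 0, 1],
    [0, 0, 0, 0, 1.6, 0, 1],
    [0, 0, 0, 0, 1.6, 0, 1]
  ],
  "grip_force": 90
}}

```text
t: 7.62
tcp_pos: [0.6474, -0.1169, 0.1464]
tool_rot: [-0.591, -0.387, 0.388, 0.592]
force: [-3.3, 0.7, 5.3]
finger_gap: 0.309
```

Run:
```python
from foot import *
s=snapshot("side");save(s,"side7.png",(280,140,380,240),6)
r=sense();print(r["t"],r["tcp_pos"],r["force"],r["ft_torque"],r["finger_gap"],R.from_quat(r["tool_rot"]).as_matrix().round(4).tolist())
```

```text
7.675 [ 0.64743011 -0.11690888  0.14624839] [-2.21746893  0.83544191  5.79973486] [0.0833183  0.50185353 0.01737072] 0.30707794342508477 [[0.3992, -0.0026, -0.9169], [0.9169, -0.0004, 0.3992], [-0.0014, -1.0, 0.0022]]
```

View pics/side7.png

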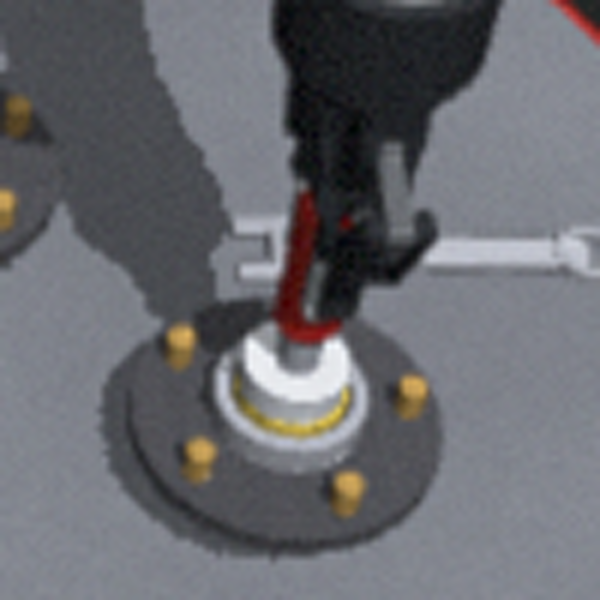

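The foot is pressing evenly. The side view shows a uniform yellow ring around it at (295,415), and the force is about 9 N net, as expected for cap resistance. Continuing.

{"api": "step_arm", "payload": {
  "moves": [
    [0, 0, 0, 0, 0.2, 0, 1],
    [0, 0, 0, 0, 0.3, 0, 1],
    [0, 0, 0, 0, 0.4, 0, 1],
    [0, 0, 0, 0, 0.4, 0, 1]
  ]
}}

```text
t: 8.18
tcp_pos: [0.6475, -0.1169, 0.1433]
tool_rot: [-0.591, -0.387, 0.388, 0.592]
force: [-2.9, 0.9, 8.5]
finger_gap: 0.308
```

{"api": "step_arm", "payload": {
  "moves": [
    [0, 0, 0, 0, 0.1, 0, 1],
    [0, 0, 0, 0, 0.15, 0, 1],
    [0, 0, 0, 0, 0.15, 0, 1]
  ]
}}

```text
t: 8.55
tcp_pos: [0.6475, -0.117, 0.1433]
tool_rot: [-0.591, -0.387, 0.388, 0.591]
force: [-4.1, 0.7, 10.2]
finger_gap: 0.306
```

{"api": "step_arm", "payload": {
  "moves": [
    [0, 0, 0, 0, 0.2, 0, 1],
    [0, 0, 0, 0, 0.3, 0, 1],
    [0, 0, 0, 0, 0.3, 0, 1]
  ]
}}

```text
t: 8.93
tcp_pos: [0.6477, -0.117, 0.1432]
tool_rot: [0.592, 0.387, -0.388, -0.591]
force: [-5.8, 1.1, 16.0]
finger_gap: 0.306
```

Hard stop: 19 N net with no further travel. Lifting off and checking the cap.

{"api": "step_arm", "payload": {
  "moves": [
    [0, 0, 0, 0, -0.5, 0, 1],
    [0, 0, 0, 0, -1.5, 0, 1],
    [0, 0, 0, 0, -3.5, 0, 1],
    [0, 0, 0, 0, -5.5, 0, 1],
    [0, 0, 0, 0, -5.5, 0, 1],
    [0, 0, 0, 0, -5.5, 0, 1]
  ]
}}

```text
t: 9.68
tcp_pos: [0.6472, -0.1167, 0.1971]
tool_rot: [-0.591, -0.387, 0.389, 0.592]
force: [-0.6, 0.6, -4.3]
finger_gap: 0.304
```

Run:
```python
from foot import *
s=snapshot("side");save(s,"side8.png",(250,110,390,250),4)
r=sense();print(r["t"],r["tcp_pos"],r["force"],R.from_quat(r["tool_rot"]).as_matrix().round(4).tolist(),r["q"].round(2))
P=cloud(s);b=masks(s)["blue"];y=masks(s)["yel"]
print("yel z",np.median(P[y&(np.abs(P[...,0]-.646)<.03)][:,2]),"blue z",np.median(P[b&(np.abs(P[...,0]-.58)<.03)][:,2]))
analyse(s,r["tcp_pos"],r["tcp_pos"][2]-.0812)
M=R.from_quat(r["tool_rot"]).as_matrix();print(M.T@(np.array([.4448,.0748,r["tcp_pos"][2]])-r["tcp_pos"])*100)
```

```text
9.725 [ 0.64695598 -0.11662155  0.19672286] [ 0.27761641 -0.1088018  -4.54670689] [[0.3988, -0.0034, -0.917], [0.917, -0.0005, 0.3988], [-0.0019, -1.0, 0.0029]] [-0.35  0.63  1.39 -0.    1.12 -1.51]
yel z 0.06240924280955895 blue z 0.07002662314038022
foot side n 51 (array([ 0.64629253, -0.11568523]), np.float64(0.0005466014006156603))
foot top z 0.13216937310886356 141
handle 0.042 0.056 30 (array([ 0.64673348, -0.11607481]), np.float64(0.0009563157533391185))
handle 0.056 0.07 17 (array([ 0.64668212, -0.11806288]), np.float64(0.0007387232766637784))
handle 0.07 0.09 22 (array([ 0.64645166, -0.11725981]), np.float64(0.000618415395336069))
foot px 322 341 180 196
[ 9.4910694   0.05922243 26.17266897]
```

View pics/side8.png

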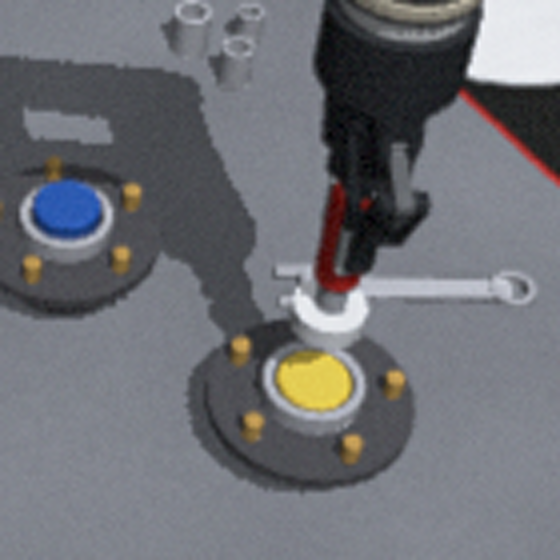

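{"api": "step_arm", "payload": {
  "moves": [
    [0, 0, 0, 1, 0, 3, 1],
    [0, 0, 0, 2.5, 0, 7, 1],
    [0, 0, 0, 4, 0, 11, 1],
    [0, 0, 0, 5.5, 0, 15, 1],
    [0, 0, 0, 7, 0, 19, 1],
    [0, 0, 0, 8.5, 0, 23, 1],
    [0, 0, 0, 9.5, 0, 26.2, 1],
    [0, 0, 0, 9.5, 0, 26.2, 1],
    [0, 0, 0, 9.5, 0, 26.2, 1]
  ]
}}

```text
t: 10.85
tcp_pos: [0.4454, 0.0749, 0.1972]
tool_rot: [-0.591, -0.387, 0.389, 0.591]
force: [1.2, -0.8, -3.4]
finger_gap: 0.303
```

{"api": "step_arm", "payload": {
  "moves": [
    [0, 0, 0, 0, 3, 0, 1],
    [0, 0, 0, 0, 6, 0, 1],
    [0, 0, 0, 0, 9, 0, 1],
    [0, 0, 0, 0, 10, 0, 1],
    [0, 0, 0, 0, 10, 0, 1],
    [0, 0, 0, 0, 10, 0, 1]
  ]
}}

```text
t: 11.6
tcp_pos: [0.4463, 0.0745, 0.098]
tool_rot: [0.592, 0.388, -0.388, -0.591]
force: [-0.4, -0.4, -4.2]
finger_gap: 0.308
```

Run:
```python
from foot import *
s=snapshot("side");save(s,"side9.png",(160,130,300,250),5)
r=sense();print(r["t"],r["tcp_pos"],r["force"],R.from_quat(r["tool_rot"]).as_matrix().round(4).tolist(),r["q"].round(2))
analyse(s,r["tcp_pos"],r["tcp_pos"][2]-.0812)
```

```text
11.65 [0.44618816 0.07460661 0.0981305 ] [ 0.43714462  0.79440676 -4.43810821] [[0.3986, 0.0004, -0.9171], [0.9171, -0.0011, 0.3986], [-0.0008, -1.0, -0.0008]] [-0.08  0.58  1.99 -0.    0.57 -1.24]
foot side n 39 (array([0.44538559, 0.07540835]), np.float64(0.000776352288449347))
foot top z 0.03258438694338428 109
handle 0.042 0.056 22 (array([0.44557932, 0.07531227]), np.float64(0.0007343831307455189))
foot px 214 230 184 198
```

View pics/side9.png

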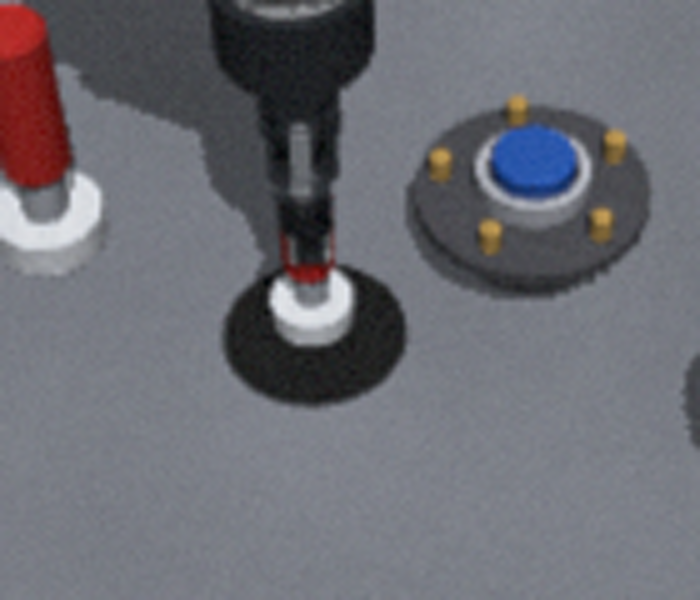

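{"api": "step_arm", "payload": {
  "moves": [
    [0, 0, 0, 0, 0.5, 0, 1],
    [0, 0, 0, 0, 0.9, 0, 1],
    [0, 0, 0, 0, 1.1, 0, 1],
    [0, 0, 0, 0, 1.2, 0, 1],
    [0, 0, 0, 0, 1.25, 0, 1],
    [0, 0, 0, 0, 1.25, 0, 1],
    [0, 0, 0, 0, 1.25, 0, 1]
  ]
}}

```text
t: 12.52
tcp_pos: [0.4462, 0.0746, 0.0857]
tool_rot: [0.592, 0.388, -0.388, -0.591]
force: [1.0, -0.3, -3.2]
finger_gap: 0.306
```

{"api": "step_arm", "payload": {
  "moves": [
    [0, 0, 0, 0, 0.05, 0, 1],
    [0, 0, 0, 0, 0.1, 0, 1],
    [0, 0, 0, 0, 0.1, 0, 1]
  ]
}}

```text
t: 12.9
tcp_pos: [0.4463, 0.0746, 0.0853]
tool_rot: [0.592, 0.388, -0.388, -0.591]
force: [-2.0, 0.7, 5.2]
finger_gap: 0.309
```

{"api": "step_arm", "payload": {
  "moves": [
    [0, 0, 0, 0, 0, 0, 0.2],
    [0, 0, 0, 0, 0, 0, 0],
    [0, 0, 0, 0, 0, 0, -0.5],
    [0, 0, 0, 0, 0, 0, -1],
    [0, 0, 0, 0, 0, 0, -1],
    [0, 0, 0, 0, 0, 0, -1],
    [0, 0, 0, 0, 0, 0, -1]
  ]
}}

```text
t: 13.78
tcp_pos: [0.4462, 0.0746, 0.0853]
tool_rot: [0.592, 0.388, -0.388, -0.591]
force: [-0.1, 0.1, -0.3]
finger_gap: 1.002
```

Run:
```python
from foot import *
s=snapshot("side");save(s,"side10.png",(160,130,300,250),5)
r=sense();print(r["t"],r["tcp_pos"],r["force"],r["finger_gap"])
```

```text
13.825 [0.44628264 0.07463283 0.08528793] [0.05333338 0.07566528 0.0690726 ] 0.9983389738535455
```

View pics/side10.png

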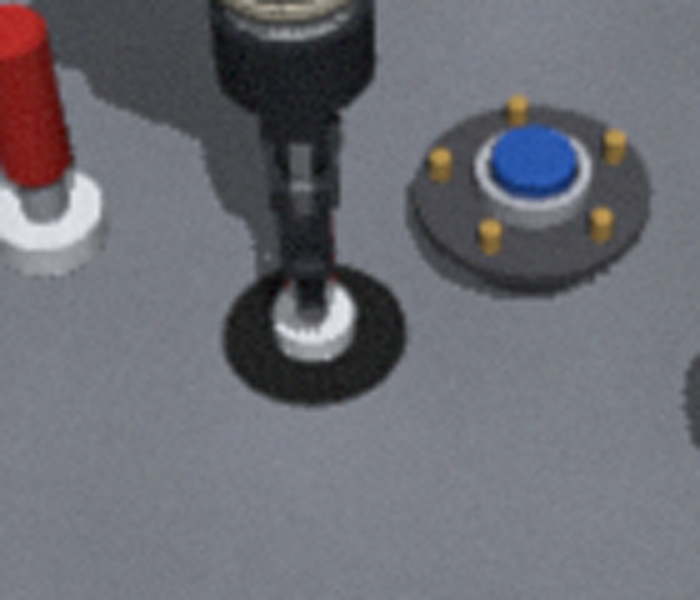

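The driver stands free on the pad (crop px 313,325) with the fingers open around it. Retracting straight up, then aside to check from both cameras.

{"api": "step_arm", "payload": {
  "moves": [
    [0, 0, 0, 0, -2, 0, -1],
    [0, 0, 0, 0, -6, 0, -1],
    [0, 0, 0, 0, -11, 0, -1],
    [0, 0, 0, 0, -16, 0, -1],
    [0, 0, 0, 4, -20, 0, -1],
    [0, 0, 0, 10, -20, 0, -1],
    [0, 0, 0, 16, -20, 0, -1],
    [0, 0, 0, 22, -20, 0, -1],
    [0, 0, 0, 26, -20, 0, -1],
    [0, 0, 0, 28, -20, 0, -1],
    [0, 0, 0, 28, -20, 0, -1]
  ]
}}

```text
t: 15.2
tcp_pos: [0.5574, 0.3327, 0.2843]
tool_rot: [0.591, 0.388, -0.389, -0.59]
force: [0.3, 0.5, 0.2]
finger_gap: 1.0
```

Run:
```python
from foot import *
r=sense();print(r["t"],r["tcp_pos"],r["force"],r["finger_gap"])
for n in("top","side"):
    s=snapshot(n);save(s,n+"11.png");P=cloud(s)
    for k,c in(("yel",(.646,-.116)),("blue",(.58,.08)),("red",(.4455,.075))):
        m=masks(s)[k]&(np.hypot(P[...,0]-c[0],P[...,1]-c[1])<.035)
        if m.sum(): print(n,k,m.sum(),np.median(P[m],0).round(4),P[m][:,2].max().round(4))
    m=masks(s)["red"]&(np.hypot(P[...,0]-.4455,P[...,1]-.075)<.035)
    for a,b in((.046,.065),(.065,.085),(.085,.108)):
        q=P[m&(P[...,2]>a)&(P[...,2]<b)]
        if len(q)>5: print(n,"handle axis",a,b,circ(q[:,:2],.014,np.array([.446,.075])))
```

```text
15.2 [0.55743396 0.33271366 0.28432577] [0.28775345 0.51867684 0.2072228 ] 0.9999262882074716
top yel 310 [ 0.6453 -0.1157  0.0622] 0.0675
top blue 322 [0.5787 0.0815 0.0705] 0.0759
top red 156 [0.4424 0.074  0.1133] 0.1201
top handle axis 0.085 0.108 (array([0.44372082, 0.07452128]), np.float64(0.00025815604545575933))
side yel 203 [ 0.6463 -0.1167  0.062 ] 0.0658
side blue 183 [0.5803 0.0758 0.0701] 0.0744
side red 218 [0.4416 0.0649 0.0928] 0.1171
side handle axis 0.046 0.065 (array([0.44522656, 0.07561338]), np.float64(0.0007783297099324546))
side handle axis 0.065 0.085 (array([0.44551177, 0.07541987]), np.float64(0.0009964547081761474))
side handle axis 0.085 0.108 (array([0.44548908, 0.07583102]), np.float64(0.0008058734147671017))
```

View pics/top11.png

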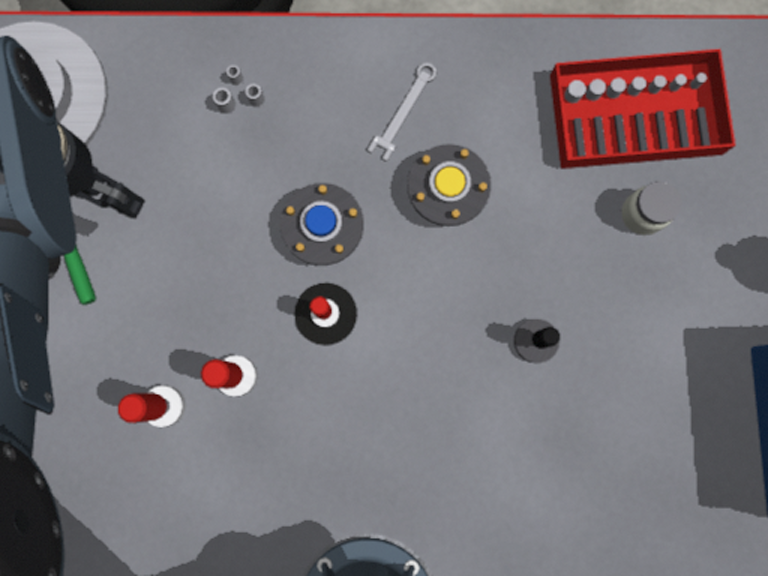

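View pics/side11.png

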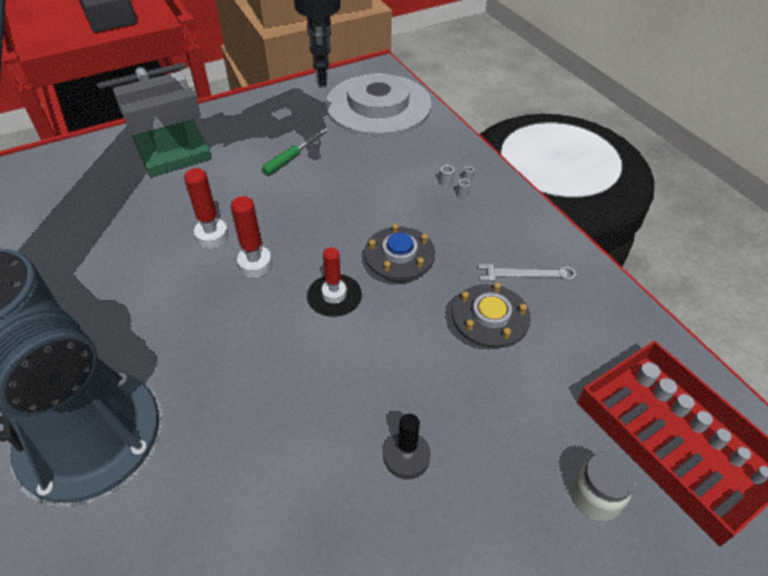

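Both views show the driver upright in the middle of the pad (top 325,312; side 333,280). The yellow cap is down at 62 mm, the blue cap is unchanged at 70 mm, and the arm is clear of everything. Handing in.

```bash
python3 -c "
from station import *
print(sign_off())"
```

```text
the job is handed in; nothing more can be done
None
```

The job is done and handed in at about 15 s. I gripped the smallest red-handled driver by its handle and pressed the yellow cap down with it. I then stood the driver on the black pad, let go and moved the arm clear.

- **Yellow cap:** the press ended at a hard stop, with no more travel at about 19 N net. Afterwards its top read 62.2 mm in the top view and 62.0 mm in the side view, against 62 mm for fully home. The gripper itself did not touch it.
- **Blue cap:** unchanged at about 70 mm.
- **Driver:** it stands upright within about 1–2 mm of the pad's centre, with the handle axis the same at three heights. The force reading is zero and nothing else was moved.
- **Disagreements:** the two cameras differed by 1–4 mm in where they placed things. The top camera was blocked by the arm during pressing, so I centred the driver on the cap from the side view alone. I estimate it was within about 2 mm.

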